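# Pry open the caddy and unscrew the jar

## Task

With the palette knife's blade (not the fingers), lever open the caddy's hinged steel cover until it lies back fully open, and lay the knife back down on the counter. Then unscrew the tight red cap of the jar anticlockwise while the caddy's square pocket braces it, stop turning once the lugs let go (well before half a turn), lift the cap straight up and finish holding it level in the gripper, wholly clear of the mouth and just above it (about 1 to 4 cm), with the jar left standing in its pocket. Do not touch the cover with the arm or fingers and leave the other things on the counter where they are.

Things in the scene. Friction and masses are not known exactly. Their poses are not given: they have to be found in the camera images.
- caddy: white enamelled caddy fixed to the counter: square box 170 x 170 mm, 108 mm high, walls and floor 5 mm (160 mm free inside), shut by the hinged cover. Origin: centre of its underside; z up; local -x is the front, with the pry notch (blue marks at it and on the cover's edge), +x the hinge side. In its middle a black square pocket, 67 mm inside, 28 mm deep, keeps the square jar from turning
- caddy_notch (a point): centre of the pry notch, on the outer face of the front wall (caddy x = -85 mm, z = 103 mm): a slot 60 mm wide, 10 mm high in the wall's upper edge (z 98 to 108 mm), roofed by the cover; a blade goes in along caddy +x, 20 to 40 mm deep (the cap's top is lower, at z = 90 mm)
- cover_hinge (a point): middle of the cover's hinge axis, at caddy x = +85 mm, z = 108 mm; the axis is the caddy's y
- cover (a joint): angle (rad) of the steel cover (plate 170 x 170 x 5 mm, 0.35 kg, no handle) about its hinge: 0 shut, grows as the front edge rises, 2.85 fully open, laid back beyond the hinge. Lightly damped: let go below about 1.5 it falls shut, past about 1.65 it falls fully open by itself within 2 s
- knife: palette knife lying on the counter, 0.12 kg: black flat-sided handle x -80 to +40 mm, 18 mm wide, 22 mm high; thin dark steel blade x +40 to +140 mm, 22 mm wide, 2.5 mm thick, at half the handle's height (11 mm over its underside). Origin: on its underside near the centre of mass (a good place to grip); x points to the tip, z up
- knife_tip (a point): middle of the end of the blade, 140 mm ahead of the knife's origin and 11 mm above its underside
- jar: amber glass jar to open, in the caddy's pocket with 1.5 mm play each side: square body 64 x 64 mm, 52 mm high, then a round neck to the mouth at 83 mm; about 0.35 kg, loose (it comes up if the cap is pulled while locked). Origin: centre of its underside, 5 mm above the caddy's underside; z up
- cap: red twist-off cap, yellow disc on top, 60 mm across, 24 mm high, 60 g. Origin: centre of its lower rim, 61 mm above the jar's underside when shut (top at 85). Two lugs, tight: a sprung seal pushes up with 12 N, some 0.4 N m to turn. Unscrews anticlockwise from above: free after 0.9 to 1.25 rad (seal lifts it 3 mm), stays free to lift up to 1.6 rad. Clockwise: a stop
- cap_mark (a point): white dot on the cap's top, 25 mm from its axis, at 60 degrees anticlockwise from the cap's x axis; it turns with the cap (the shut cap's x axis lies within 0.25 rad of the jar's)
- squeeze_bottle: yellow round bottle with red cap, 56 mm across, 170 mm tall, loose bystander; origin under its centre
- spice_jar: round glass jar with a white cap, 60 mm across, 90 mm tall, loose bystander (not the jar to open); origin under its centre
- bowl: steel bowl, 110 mm across, 50 mm tall, loose bystander; origin under its centre
- dip_cup: small steel cup, 60 mm across, 35 mm tall, loose bystander; origin under its centre
- mug: white cup without handle, 72 mm across, 85 mm tall, loose bystander; origin under its centre
- spoon: long spoon lying on the counter, loose bystander; origin under its middle

How it is judged (in metres and radians):
On the way, in this order (a step that is already met when the one before it is completed fails the run):
1. the knife's blade is lifting the cover, at least 0.5 rad open (value of joint cover above 0.5 rad and contact force between knife and cover above 0.1 N), for 0.05 s.
2. the cover lies open and the knife lies on the counter, let go, the cap still on (value of joint cover above 2.5 rad and height (world z) of knife below 0.03 m and height (world z) of knife_tip below 0.05 m and contact force between the fingers and knife below 0.2 N and linear speed of knife below 0.03 m/s and z of cap in the frame of jar below 0.066 m), for 0.2 s.
3. the cap has come off its lugs, the jar still in its pocket (z of cap in the frame of jar above 0.068 m and z of jar in the frame of caddy below 0.012 m and horizontal distance between jar and caddy below 0.012 m and angle between jar's own z axis and vertical below 0.12 rad), for 0.1 s.
At the end, for the whole second after the job is handed in: Gripper holds the cap still, level (0.2 rad), rim 3 to 55 mm above the mouth, within 20 mm of the jar axis, touching nothing else; jar in its pocket (12 mm, 0.12 rad); cover open beyond 2.5 rad; knife let go, at rest on the counter (z of cap in the frame of jar between 0.086 and 0.138 m and horizontal distance between cap and jar below 0.02 m and angle between cap's own z axis and vertical below 0.2 rad and contact force between the fingers and cap above 2 N and contact force between cap and jar below 0.1 N and contact force between cap and caddy below 0.1 N and linear speed of each of cap, knife below 0.03 m/s and z of jar in the frame of caddy below 0.012 m and horizontal distance between jar and caddy below 0.012 m and angle between jar's own z axis and vertical below 0.12 rad and value of joint cover above 2.5 rad and height (world z) of knife below 0.03 m and height (world z) of knife_tip below 0.05 m and contact force between the fingers and knife below 0.2 N); the arm keeps its last pose, push and grip.
It fails at once if the cap is turned on, about 2.1 rad or more from shut (y of cap_mark in the frame of jar below 0 m).
It fails at once if the arm or the fingers touch the cover (over 2 N) (contact force between any of the fingers, the arm and cover above 2 N).
It fails at once if the jar is pulled up out of its pocket (over 15 mm) or tipped (z of jar in the frame of caddy above 0.02 m or angle between jar's own z axis and vertical above 0.3 rad).
It fails at once if a bystander is moved more than 30 mm (distance of any of squeeze_bottle, spice_jar, bowl, dip_cup, mug, spoon from where it was at the start of the episode above 0.03 m).
It also fails if it takes over 66 s, if anything falls off the work surface, if the arm or the gripper's body presses on something with over 40 N, if the wrist force passes 120 N, or if a joint passes its speed limit or range.

## Robot

A 6-joint arm with a two-finger parallel gripper is mounted at the origin on the work surface. World frame = base frame: x ahead of the robot, y to its left, z up, the work surface at z = 0. Lengths are in mm, angles in degrees, forces in N, time in s.
With the tool pointing down it reaches from about 375 to 975 mm from the base axis. Payload 3.8 kg.
Tool frame: the origin (TCP) lies midway between the tips of the shut fingers; the grasp point (between the pads) lies 19 mm behind it (manip.tcp_to_grasp is the distance from the TCP to the grasp point, in mm); z points along the fingers, y is the line along which they close (so a half turn about z gives the same grasp; the last joint's range is limited). The gripper opens to 88 mm and grips with 3 to 60 N. Pads are 18 mm wide; open, the fingers measure 123 mm over their backs; the gripper's body (75 mm by 187 mm) begins 45 mm behind the grasp point.
Start: joints at [-75.224, 15.12, 91.902, -0, 72.978, -2.114], TCP at [196.115, -645.877, 238.706] pointing down, gripper open.
Joint ranges: [-150.88, 150.88], [-54.13, 125.18], [17.81, 147.31], [-75.09, 255.09], [0, 152.58], [-146.25, 146.25]. Speed limits (degrees/s): [147.25, 147.25, 180, 180, 180, 180].

## Interface

Orientations are given as [roll, pitch, yaw] about the fixed x, y, z axes, in that order (R = Rz(yaw) Ry(pitch) Rx(roll)).
In Python, from workcell import manip gives the robot as it stands. Calls block until the motion is done:
- manip.move_pose(position, orientation): joint-space move of the TCP to a pose.
- manip.move_l(position, feed=150, frame=None, contact_N=None): straight line of the TCP; frame=None keeps the orientation; feed is the mean speed in mm/s. With contact_N (N) it stops when the force on the tool has changed by that much, and returns True; else False.
- manip.move_j(angles): joint-space move.
- manip.move_gripper(opening, effort=None): finger opening in mm; effort is the grip in N (None keeps the last); returns when the fingers have stopped.
- manip.hold(seconds).
- manip.solve_ik(position, orientation): joint angles nearest the present ones, or None.
- manip.get_obs(): the state.
- manip.camera(name): name is "scene" or "top" or "wrist"; returns a dict with "pixels" (400x640x3 uint8, red, green, blue), "fx", "fy", "cx", "cy" (pixels), "R" (3x3) and "t" (3): a world point X has camera coordinates R X + t; the wrist camera has in their place "tool_from_camera" (4x4, takes a point from camera to tool coordinates, whose origin is the TCP and whose axes are the flange's). Camera axes: x right, y down, z forward; pixel columns grow to the right and rows downward; lengths in mm; the calibration is good to about 2 mm. A picture is of the moment at which its call begins: read the wrist's pose just before it. There is no depth.
A pose or a line that the arm cannot do raises manip.Unreachable and nothing moves.
- manip.sign_off(): hands the job in; it is judged then, once.
Trained networks look in the newest picture that a camera, given by its name, has taken for a name from the list of things; names that differ only in an ending like _2 or _b are one class to them, and where a whole thing is asked for, a point or a joint stands for the part that bears it (a point fixed in the world has none). Each returns a list of dicts, best first, with "p" (0 to 1); they miss things now and then, are a little off and sometimes report something else, mostly with a low value. They report only what shows in the picture. A call takes as long as a camera call.
- manip.trace(name, camera): "region" (400x640 bool, what is visible of it).
- manip.landmark_of(name, camera): "xyz" ([x, y, z] in mm, in world coordinates, good to about 4 mm: a listed point, or the origin of a listed thing).
The state is a dict: "clock": time; "joints": joint angles; "joint_vel": joint speeds; "effort": joint torques, N m; "position": TCP position; "ee_rot": TCP orientation; "contact_force": force on the tool from outside, world axes, zero at the start; "wrist_torque": the same for the moment, N m; "gripper_width": finger opening in mm; "finger_force": force on a finger pad.
Only numpy, scipy, OpenCV 4.12 (cv2) and the standard library are available. Lean on these libraries where they do the work, as an engineer would, in place of code of your own. Each camera call takes 0.05 s, during which the arm holds its last target. There are 200 camera calls.

## Working session

There is one attempt and no reset: what is moved stays moved. The work goes in short steps, each a Python script; the robot and the scene stay as the last script left them, time stands still between calls to the robot, and variables do not carry over. Pictures are saved under pics/ and viewed, at most 10 in all, crops included, and the job is handed in when it is done.

```bash
mkdir -p pics; ls; cat > h.py <<'E'
from workcell import manip
import numpy as np, cv2
def snap(cam,fn=None):
    c=manip.camera(cam)
    if fn: cv2.imwrite('pics/'+fn,c['pixels'][:,:,::-1])
    return c
def lm(n,cam):
    r=manip.landmark_of(n,cam)
    return [(round(d['p'],2),np.round(d['xyz'],1).tolist()) for d in r[:2]]
E
python3 - <<'E'
from h import *
for cam in('top','scene'):
    c=snap(cam,cam+'0.png')
    if cam=='top': print(c['fx'],c['R'],c['t'])
    for n in['caddy','caddy_notch','cover_hinge','knife','knife_tip','jar','squeeze_bottle','spice_jar','bowl','dip_cup','mug','spoon']: print(cam,n,lm(n,cam))
a=cv2.imread('pics/top0.png');b=cv2.imread('pics/scene0.png')
cv2.imwrite('pics/both.png',cv2.resize(np.vstack([a,b]),(480,600)))
o=manip.get_obs();print(o['clock'],o['ee_rot'],o['position'])
E
```

```text
pics
workcell.py
389.87881243145375 [[-1.71248264e-02 -9.99851847e-01 -1.73900837e-03]
 [-9.90810649e-01  1.72033106e-02 -1.34157755e-01]
 [ 1.34167796e-01 -5.74400250e-04 -9.90958462e-01]] [  38.02761705  563.61460109 1231.38786718]
top caddy [(0.95, [565.0, 106.7, 0.8])]
top caddy_notch [(0.67, [584.6, 22.6, 99.2])]
top cover_hinge [(0.87, [552.3, 188.0, 108.9])]
top knife [(0.78, [463.2, -232.4, 0.2]), (0.75, [588.3, 23.0, 101.7])]
top knife_tip [(0.67, [444.6, -95.7, 7.2])]
top jar []
top squeeze_bottle [(0.56, [733.4, -16.1, 2.5])]
top spice_jar [(0.74, [742.8, -253.0, 3.4])]
top bowl [(0.93, [656.3, -407.2, 3.6])]
top dip_cup [(0.67, [719.3, -137.6, 0.2])]
top mug [(0.67, [630.1, 463.3, 2.6])]
top spoon [(0.69, [407.0, -433.1, -1.4])]
scene caddy [(0.89, [566.7, 108.9, -1.3]), (0.55, [649.3, -405.5, -1.3])]
scene caddy_notch [(0.67, [585.3, 23.4, 103.2]), (0.23, [630.9, 462.3, -0.9])]
scene cover_hinge [(0.59, [555.4, 186.9, 112.0]), (0.26, [653.9, -405.3, 2.6])]
scene knife [(0.78, [462.1, -231.8, 0.2])]
scene knife_tip [(0.69, [449.7, -95.9, 9.9])]
scene jar []
scene squeeze_bottle [(0.69, [738.3, -11.0, -1.2])]
scene spice_jar [(0.85, [737.2, -246.5, -1.8])]
scene bowl [(0.81, [652.9, -401.9, -2.2]), (0.58, [449.1, -99.2, 6.2])]
scene dip_cup [(0.56, [720.8, -138.7, -2.1])]
scene mug [(0.59, [631.2, 460.2, 1.5]), (0.18, [447.6, -97.2, 8.6])]
scene spoon [(0.71, [409.2, -428.8, 0.7])]
1.3 [-1.79998739e+02  5.91967896e-04  1.68931658e+01] [ 196.11532635 -645.87581497  238.70172099]
```

View pics/top0.png

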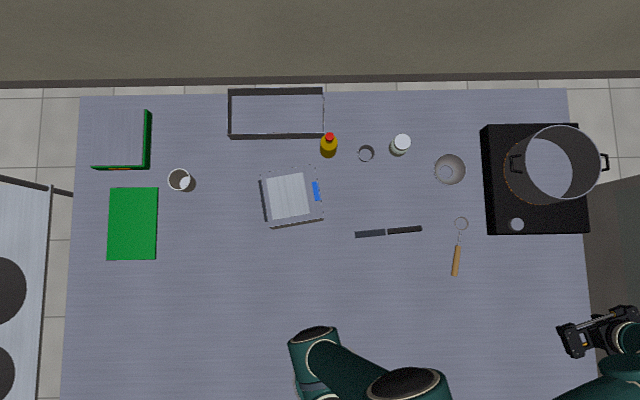

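View pics/scene0.png

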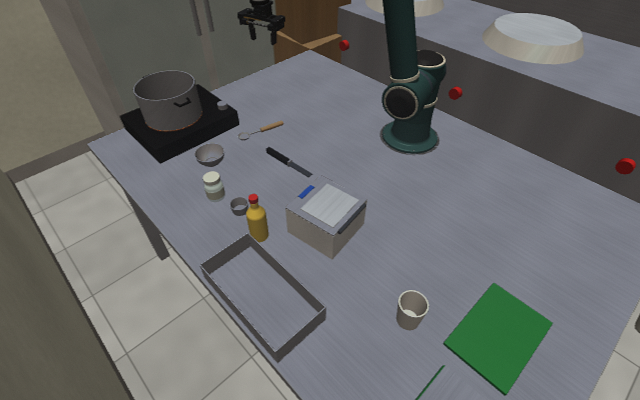

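Top view: the caddy is at about (290,197) and its blue notch at (316,191), facing right. The knife runs from the handle at (422,229) to the tip at (355,235). The scene view agrees with this. Next I'll go over the knife and refine with the wrist camera.

```bash
python3 - <<'E'
from h import *
manip.move_pose([461,-225,170],[180,0,96.5])
o=manip.get_obs()
c=snap('wrist','w1.png');print(c['tool_from_camera'].round(2).tolist(),c['fx'],c['cx'],c['cy'])
for n in['knife','knife_tip','caddy_notch','cover_hinge','caddy']: print(n,lm(n,'wrist'))
c=snap('top'); 
for n in['knife','knife_tip']: print(n,lm(n,'top'))
c=snap('scene'); 
for n in['knife','knife_tip']: print(n,lm(n,'scene'))
print(o['clock'],o['joints'],o['position'])
E
```

```text
[[0.0, -0.96, -0.26, 66.94], [1.0, 0.0, 0.0, 1.35], [-0.0, -0.26, 0.96, -147.08], [0.0, 0.0, 0.0, 1.0]] 278.57583467712857 323.13898062447873 202.40974744134974
knife [(0.82, [463.7, -233.0, 1.8])]
knife_tip [(0.82, [448.3, -94.9, 10.3])]
caddy_notch []
cover_hinge []
caddy []
knife [(0.78, [461.9, -232.9, 0.3])]
knife_tip [(0.74, [445.2, -95.8, 8.8]), (0.61, [654.3, -405.8, 3.8])]
knife [(0.66, [459.5, -236.9, 1.2]), (0.44, [452.3, -97.1, 8.9])]
knife_tip [(0.61, [448.3, -101.2, 10.2]), (0.36, [735.2, -9.3, -2.9])]
3.125 [-2.88677493e+01  6.93381970e-01  1.15720200e+02 -1.73928657e-02
  6.35369793e+01 -3.52901863e+01] [ 461.19378595 -225.92642666  170.36214611]
```

View pics/w1.png

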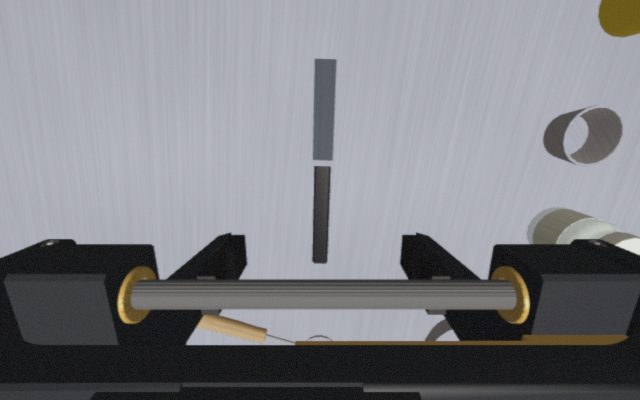

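The wrist view shows the knife from its handle end at (320,262) to its blade end at (325,59), lying along the tool axis. I'll turn those pixels into positions and then grip it.

```bash
cat >> h.py <<'E'
from scipy.spatial.transform import Rotation as Ro
def px2w(c,o,u,v,z):
    T=c['tool_from_camera']; R=Ro.from_euler('xyz',o['ee_rot'],degrees=True).as_matrix()
    d=R@T[:3,:3]@np.array([(u-c['cx'])/c['fx'],(v-c['cy'])/c['fy'],1]); p=R@T[:3,3]+o['position']
    return p+d*(z-p[2])/d[2]
E
python3 - <<'E'
from h import *
o=manip.get_obs(); c=snap('wrist')
reg=manip.trace('knife','wrist')[0]['region']
for v in (62,80,100,120,140,155,172,190,210,230,250):
    xs=np.where(reg[v])[0]
    if len(xs): print(v,xs[0],xs[-1],px2w(c,o,xs.mean(),v,12.2 if v<161 else 22).round(1))
ys=np.where(reg.any(1))[0];print(ys[0],ys[-1])
print('tip',px2w(c,o,325,ys[0],12.2),'blade start',px2w(c,o,323,163,22))
E
```

```text
62 315 336 [450.1 -97.1  12.2]
80 315 336 [ 452.  -113.6   12.2]
100 314 335 [ 453.2 -132.7   12.2]
120 314 334 [ 455.  -152.4   12.2]
140 314 333 [ 456.8 -172.8   12.2]
155 313 333 [ 458.1 -188.6   12.2]
172 316 330 [ 460.  -205.5   22. ]
190 314 330 [ 461.2 -225.2   22. ]
210 314 329 [ 463.2 -247.8   22. ]
230 313 328 [ 464.7 -271.3   22. ]
250 313 327 [ 466.9 -295.8   22. ]
60 264
tip [449.38432879 -95.36730346  12.2       ] blade start [ 458.90648286 -195.99655858   22.        ]
```

```bash
python3 - <<'E'
from h import *
manip.move_pose([460.8,-222.7,60],[180,0,94.8])
manip.move_l([460.8,-222.7,3],feed=80)
manip.move_gripper(0,effort=60)
o=manip.get_obs();print(o['gripper_width'],o['finger_force'],o['contact_force'],o['position'])
manip.move_l([460.8,-222.7,130],feed=150)
manip.move_pose([614,-132,130],[180,0,100.7])
o=manip.get_obs();c=snap('wrist','w2.png')
for n in['knife_tip','caddy_notch','cover_hinge','caddy','knife']: print(n,lm(n,'wrist'))
snap('top')
for n in['caddy_notch','cover_hinge','caddy']: print(n,lm(n,'top'))
snap('scene')
for n in['caddy_notch','cover_hinge','caddy']: print(n,lm(n,'scene'))
print(o['clock'],o['joints'],o['position'],o['ee_rot'],o['gripper_width'])
E
```

```text
17.31037071387064 59.95948400348425 [-0.7570789   0.66357112 -0.09343261] [ 460.60391427 -222.62773017    2.95117405]
knife_tip []
caddy_notch []
cover_hinge []
caddy [(0.41, [614.9, -141.4, 126.1])]
knife [(0.65, [616.4, -142.1, 126.0])]
caddy_notch [(0.76, [584.4, 22.6, 100.3]), (0.27, [735.2, -17.2, 4.6])]
cover_hinge [(0.94, [551.8, 189.3, 108.0]), (0.64, [564.6, 106.3, -0.7])]
caddy [(0.85, [566.2, 106.6, -1.2])]
caddy_notch [(0.88, [583.3, 23.8, 102.3])]
cover_hinge [(0.57, [556.0, 189.9, 108.0])]
caddy [(0.74, [567.3, 108.4, -0.3]), (0.39, [720.2, -138.0, -1.3])]
8.0167 [-1.44225899e+01  1.51106300e+01  1.04060267e+02 -5.55895270e-02
  6.10194765e+01 -2.51265281e+01] [ 612.44596409 -132.09475045  128.62774506] [-1.79807020e+02 -3.68947749e-02  1.00730891e+02] 17.41733062323677
```

View pics/w2.png

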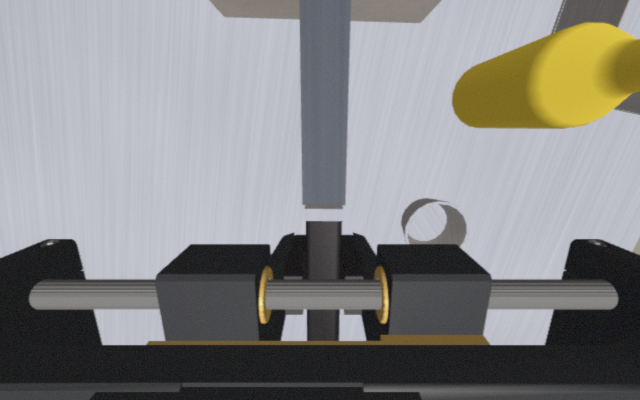

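The knife sits straight and level in the grip: the blade spans columns 300–350 at row 0 and is centred near column 324. The caddy's front edge is just entering at the top, at rows 0–20. Next is inserting the blade.

```bash
cat >> h.py <<'E'
yaw=100.5; U=np.array([np.cos(np.radians(yaw)),np.sin(np.radians(yaw)),0]); V=np.array([U[1],-U[0],0])
C=np.array([567.3,106.8,0])
def P(x,y,z): return C+x*U-y*V+np.array([0,0,z])   # caddy frame -> world
L=128
E
python3 - <<'E'
from h import *
def t(x,z): return P(x-L,6,z-8)   # TCP for tip at caddy x,z
manip.move_pose(t(-100,103),[180,0,yaw]); manip.hold(.3)
o=manip.get_obs();print(o['position'],t(-100,103),o['ee_rot'],o['contact_force'])
r=manip.move_l(t(-50,103),feed=50,contact_N=6)
o=manip.get_obs();print(r,o['position'],t(-50,103),o['contact_force'],o['clock'])
c=snap('scene');im=c['pixels'][130:280,220:420,::-1];cv2.imwrite('pics/s1.png',cv2.resize(im,None,fx=3.5,fy=3.5,interpolation=2))
E
```

```text
[ 604.24360576 -119.02048506   96.42856833] [ 602.95017037 -118.47553208   95.        ] [1.79870767e+02 6.15267786e-02 1.00493062e+02] [ 0.25026273 -0.15886243 -1.29743591]
False [593.95865569 -69.53664327  95.07051686] [593.83839409 -69.3127867   95.        ] [-0.16532109  0.18453409 -1.84441712] 10.45
```

View pics/s1.png

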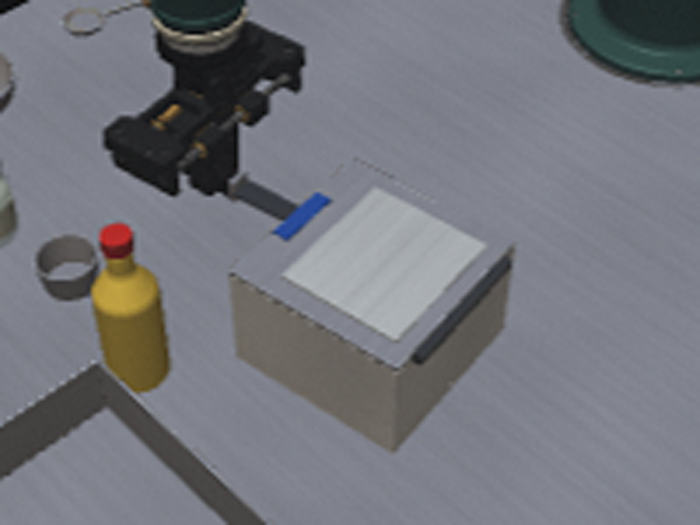

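The blade is in the slot: it goes under the blue mark at crop (290,212), clear of the bottle. Now I'll lever it part way and check.

```bash
cat >> h.py <<'E'
def arc(a,s=135): # TCP for cover angle a (deg)
    a=np.radians(a); return P(85-s*np.cos(a)-L,6,108+s*np.sin(a)-1.25-8)
E
python3 - <<'E'
from h import *
for a in range(0,46,9):
    manip.move_l(arc(a),feed=90)
    o=manip.get_obs();print(a,(o['position']-arc(a)).round(1),o['contact_force'].round(1),np.round(o['wrist_torque'],2),round(o['gripper_width'],2))
c=snap('scene');im=c['pixels'][100:250,220:420,::-1];cv2.imwrite('pics/s2.png',cv2.resize(im,None,fx=3.5,fy=3.5,interpolation=2))
print(manip.get_obs()['clock'])
E
```

```text
0 [-0.1 -0.3  0.1] [-0.4 -1.3 -1.4] [-0.11 -0.06  0.01] 17.68
9 [ 0.7 -0.3  1.1] [ 1.1 -1.  -2.7] [-0.45 -0.23 -0.03] 17.62
18 [0.6 0.1 1.1] [ 0.9 -1.1 -3. ] [-0.43 -0.15 -0.01] 17.41
27 [0.5 0.3 1.1] [ 0.6 -1.1 -2.5] [-0.37 -0.2  -0.03] 17.52
36 [0.4 0.4 1. ] [ 1.2 -1.  -2.1] [-0.31 -0.2  -0.03] 17.57
45 [0.3 0.6 0.9] [ 0.3 -1.3 -1.5] [-0.28 -0.11 -0.05] 17.46
12.7167
```

View pics/s2.png

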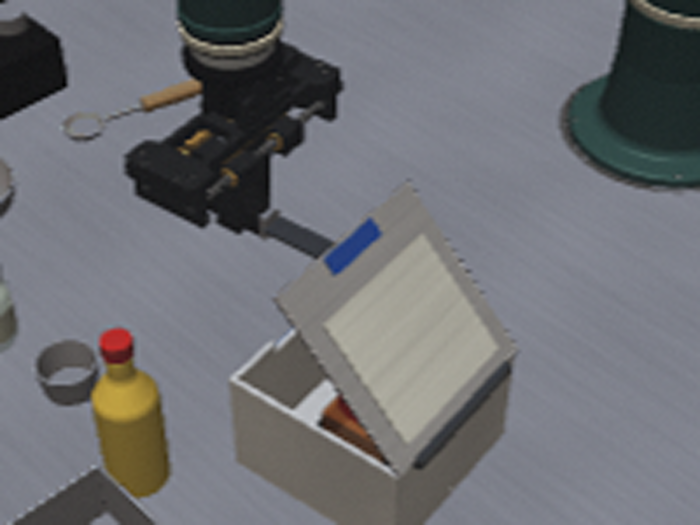

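The cover is about 45° open on the blade, with the blue mark at crop (353,246), and everything else is clear. I'll carry it past vertical and lay the knife back.

```bash
python3 - <<'E'
from h import *
for a in range(54,112,9):
    manip.move_l(arc(a),feed=100)
    o=manip.get_obs();print(a,(o['position']-arc(a)).round(1),o['contact_force'].round(1),np.round(o['wrist_torque'],2))
p=arc(108)
manip.move_l(p-80*U+[0,0,5],feed=200)
manip.move_pose([460.8,-222.7,120],[180,0,94.8])
manip.move_l([460.8,-222.7,20],feed=150)
r=manip.move_l([460.8,-222.7,3],feed=40,contact_N=6)
o=manip.get_obs();print(r,o['position'],o['contact_force'],o['clock'])
manip.move_gripper(60)
manip.move_l([460.8,-222.7,150],feed=250)
snap('scene','s3.png');print(lm('knife','scene'),lm('knife_tip','scene'),lm('caddy','scene'),lm('jar','scene'),lm('cap','scene'),lm('cap_mark','scene'))
snap('top','t3.png');print(lm('knife','top'),lm('knife_tip','top'),lm('caddy','top'),lm('jar','top'),lm('cap','top'),lm('cap_mark','top'))
snap('wrist');print(lm('knife','wrist'),lm('knife_tip','wrist'))
print(manip.get_obs()['clock'])
a=cv2.imread('pics/top0.png')
b=cv2.imread('pics/t3.png')[120:260,220:440];s=cv2.imread('pics/s3.png')[100:290,200:420]
cv2.imwrite('pics/m3.png',np.vstack([cv2.resize(b,(480,300)),cv2.resize(s,(480,300))]))
E
```

```text
54 [0.2 0.5 0.6] [ 0.2 -1.  -1.5] [-0.16 -0.16 -0.07]
63 [0.1 0.6 0.4] [ 0.6 -2.3 -0.9] [-0.11 -0.17 -0.08]
72 [-0.   0.6  0.2] [ 0.7 -0.2 -1.5] [-0.07 -0.09 -0.05]
81 [-0.1  0.5  0. ] [ 0.5 -0.7 -0.5] [-0.03 -0.07 -0.04]
90 [-0.1  0.4 -0.1] [ 0.2  0.2 -1.1] [ 0.02 -0.1   0.04]
99 [-0.2  0.3 -0.2] [-0.2 -0.6 -1.8] [-0.01 -0.09  0.04]
108 [-0.2  0.2 -0.2] [ 0.3  0.5 -0.6] [ 0.03 -0.1   0.05]
True [ 460.7125454  -222.68663597    2.93537278] [0.52351861 0.05902534 3.63390357] 18.1833
[(0.7, [464.2, -234.2, 0.4])] [(0.51, [451.9, -95.9, 8.4])] [(0.65, [570.1, 108.1, 0.6])] [(0.55, [569.5, 106.2, 3.5])] [(0.69, [570.9, 106.7, 65.7]), (0.39, [547.1, 118.0, 90.2])] [(0.56, [547.7, 115.9, 88.4])]
[(0.86, [462.8, -234.6, 2.1])] [(0.75, [448.3, -93.3, 8.9]), (0.45, [651.2, -406.5, 3.9])] [] [(0.58, [571.1, 106.0, 5.1])] [(0.79, [565.6, 108.2, 66.2])] []
[(0.6, [464.8, -236.2, -0.9])] [(0.74, [452.0, -95.7, 10.7])]
20.5417
```

View pics/m3.png

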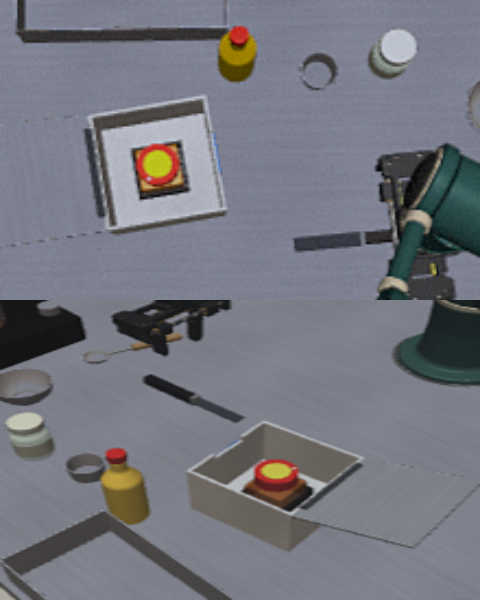

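The cover lies fully open and the knife is flat on the counter. The cap (red with a yellow disc) is at about (157,165) in the upper crop and stands clear. Next I'll centre on the cap with the wrist camera.

```bash
cat >> h.py <<'E'
def cap(z=90):
    o=manip.get_obs();c=snap('wrist');h=cv2.cvtColor(c['pixels'],cv2.COLOR_RGB2HSV)
    m=((h[...,0]>22)&(h[...,0]<36)&(h[...,1]>130)&(h[...,2]>90)).astype(np.uint8)
    n,_,st,ce=cv2.connectedComponentsWithStats(m)
    i=1+np.argmin([np.hypot(*(ce[k]-[323,200]))+(1e4 if st[k,4]<300 else 0) for k in range(1,n)])
    w=px2w(c,o,*ce[i],z)
    mk=manip.landmark_of('cap_mark','wrist'); mk=mk[0]['xyz'] if mk and mk[0]['p']>.3 else None
    ang=None if mk is None else np.degrees(np.arctan2(*(np.array(mk)-w)[1::-1]))
    return w,ang,mk,st[i],c
E
python3 - <<'E'
from h import *
manip.move_pose([568,107,190],[180,0,62.5]); manip.hold(.4)
w,a,mk,st,c=cap();print(w,a,mk,st)
cv2.imwrite('pics/w4.png',c['pixels'][:,:,::-1]);print(lm('cap','wrist'),lm('jar','wrist'))
print(manip.solve_ik([568,107,64],[180,0,62.5]),manip.solve_ik([568,107,64],[180,0,138]),manip.get_obs()['clock'])
E
```

```text
[569.92471818 104.52946854  90.        ] 150.53167976889156 [545.2, 118.5, 92.9] [ 303  183   43   42 1434]
[(0.89, [571.2, 105.9, 69.1])] []
[ 8.19928782e+00  1.43977726e+01  1.12803038e+02 -2.54444375e-14
  5.27991895e+01  3.56992878e+01] [  8.19928782  14.39777256 112.80303791   0.          52.79918953
 -39.80071218] 22.4583
```

View pics/w4.png

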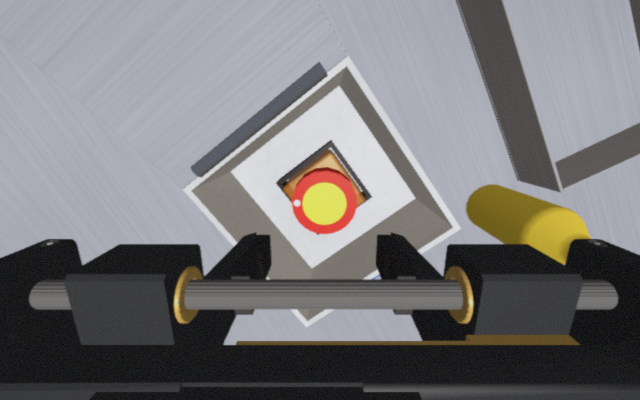

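The cap centre is at pixel (324,204), which is about (570,105) mm. The white mark at (297,204) matches an angle of about 150°. Now I'll descend, grip and turn.

```bash
python3 - <<'E'
from h import *
x,y=570.0,105.0
def rep(s):
    o=manip.get_obs();print(s,round(o['clock'],2),o['position'].round(1),round(o['ee_rot'][2],1),o['contact_force'].round(1),np.round(o['wrist_torque'],2),round(o['gripper_width'],2),round(float(np.max(o['finger_force'])),1))
manip.move_gripper(82)
manip.move_l([x,y,110],feed=200)
r=manip.move_l([x,y,65],feed=60,contact_N=5);print(r);rep('down')
if not r:
    manip.move_gripper(58,effort=45);rep('grip')
    for yw in(72,82,92,102,112,122,130,138):
        manip.move_pose([x,y,65],[180,0,yw]);rep(yw)
E
```

```text
False
down 24.42 [570.3 105.   65.2] 62.5 [0.4 0.5 0. ] [-0.05 -0.07  0.03] 82.01 0.0
grip 24.88 [569.6 105.2  65.3] 62.5 [-2.6  1.1  3.9] [ 0.19  0.48 -0.01] 59.28 45.0
72 25.17 [570.3 105.   65.4] 71.8 [-1.9  1.   3.7] [0.09 0.23 0.07] 59.7 45.0
82 25.46 [570.6 105.   65.4] 81.7 [0.1 1.  3.7] [0.06 0.11 0.09] 59.28 45.0
92 25.75 [570.5 104.9  65.4] 91.7 [ 0.3 -0.4  4.2] [ 0.   -0.02  0.06] 59.7 45.0
102 26.04 [570.5 105.   65.3] 101.6 [0.5 1.  4.6] [ 0.02 -0.02  0.15] 59.24 45.0
112 26.33 [570.4 105.   65.4] 111.7 [0.4 0.4 4.3] [-0.06 -0.09  0.12] 59.47 45.0
122 26.62 [570.4 105.1  65.5] 121.7 [-0.1  0.4  5.4] [-0.02 -0.02  0.21] 59.92 45.0
130 26.88 [570.7 105.2  66.2] 129.7 [-0.9  0.4  9.4] [-0.03  0.19  0.06] 59.77 45.0
138 27.14 [571.  105.2  66.4] 137.7 [-1.   0.9  9.2] [-0.02  0.06  0.02] 59.4 45.0
```

The upward force jumped to 9 N near 130°, which suggests the lugs released. I'll lift gently and check the weight.

```bash
python3 - <<'E'
from h import *
def rep(s):
    o=manip.get_obs();print(s,round(o['clock'],2),o['position'].round(1),round(o['ee_rot'][2],1),o['contact_force'].round(1),np.round(o['wrist_torque'],2),round(o['gripper_width'],2))
p=manip.get_obs()['position']*[1,1,0]
for z in(68,70,72,75):
    manip.move_l(p+[0,0,z],feed=20);manip.hold(.3);rep(z)
c=snap('wrist');print(manip.landmark_of('cap_mark','wrist')[:1],lm('jar','wrist'))
snap('scene');print(lm('cap','scene'),lm('cap_mark','scene'),lm('jar','scene'))
snap('top');print(lm('cap','top'),lm('jar','top'))
E
```

```text
68 27.75 [571.2 105.2  68.3] 137.8 [-0.5 -1.2  5. ] [-0.03  0.04 -0.02] 59.75
70 28.3 [570.7 105.1  69.6] 138.0 [ 0.5  0.4 -0.5] [-0.   -0.09  0.01] 59.45
72 28.85 [571.  105.2  72. ] 138.0 [ 0.4  0.2 -0.1] [-0.01 -0.17 -0.05] 59.57
75 29.45 [570.9 105.2  74.9] 138.0 [ 0.1 -0.5 -1.5] [-0.07 -0.15  0.08] 59.2
[{'xyz': [556.0, 85.7, 96.2], 'p': 0.73}] []
[(0.52, [570.1, 105.8, 5.3]), (0.45, [407.8, -428.6, 0.9])] [] [(0.72, [572.8, 106.2, 4.0]), (0.67, [570.1, 109.9, 0.5])]
[] [(0.49, [570.2, 103.6, 2.6])]
```

The force is only the cap's weight, so the jar stayed down. The mark has moved from about 150° to about 230°, in line with the 75° turn. Now the final height.

```bash
python3 - <<'E'
from h import *
p=manip.get_obs()['position']*[1,1,0]
manip.move_l(p+[0,0,107.5],feed=40);manip.hold(.6)
o=manip.get_obs();print(o['clock'],o['position'],o['ee_rot'],o['contact_force'],o['gripper_width'],o['finger_force'])
s=snap('scene')['pixels'][100:280,240:420,::-1];print(lm('jar','scene'),lm('knife','scene'),lm('knife_tip','scene'))
w=snap('wrist')['pixels'][:,:,::-1];print(lm('cap','wrist'))
cv2.imwrite('pics/f.png',np.hstack([cv2.resize(s,(400,400),interpolation=2),w[:,120:520]]))
E
```

```text
31.5167 [570.95963349 105.18721948 107.47406337] [-1.79996669e+02 -2.17111861e-03  1.38003195e+02] [ 0.30251234 -0.03050959 -0.72315007] 59.39945224919154 44.999800494115334
[(0.88, [569.5, 106.4, 6.5])] [(0.71, [461.7, -233.6, -0.1]), (0.71, [583.2, 24.3, 102.6])] [(0.83, [452.2, -95.3, 10.8])]
[(0.57, [568.8, 106.8, 111.3])]
```

View pics/f.png

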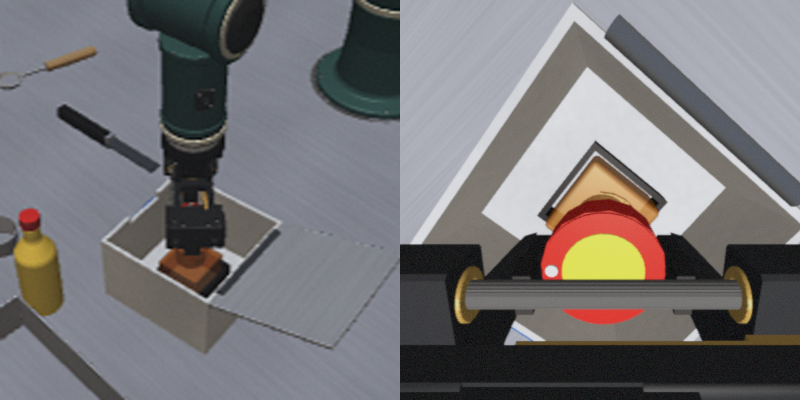

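The cap is held level above the mouth (right half, at about (603,260)) and the jar stands in its pocket. The cover is open and the knife is flat on the counter.

```bash
python3 -c "
from workcell import manip
print(manip.sign_off())"
```

```text
the job is handed in; nothing more can be done
None
```

I handed the job in at about 31.5 s of the 66 s allowed: the knife opened the cover and is back on the counter, and the cap is unscrewed and held level about 2 cm above the mouth, with the jar still in its pocket; `sign_off` returned no verdict.

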